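Packing out a glue press with a wooden spacer

ROBOT

A 6-joint arm with a two-finger parallel gripper is mounted at the origin on the work surface. World frame = base frame: x ahead of the robot, y to its left, z up, the work surface at z = 0. Lengths are in mm, angles in rad, forces in N, time in s.
With the tool pointing down it reaches from about 350 to 875 mm from the base axis. Payload 4.2 kg.
Tool frame: the origin (TCP) lies midway between the tips of the shut fingers; the grasp point (between the pads) lies 19 mm behind it (arm.hold_point_z is the distance from the TCP to the grasp point, in mm); z points along the fingers, y is the line along which they close (so a half turn about z gives the same grasp; the last joint's range is limited). The gripper opens to 85 mm and grips with 20 to 120 N. Pads are 22 mm wide; open, the fingers measure 114 mm over their backs; the gripper's body (76 mm by 85 mm) begins 54 mm behind the grasp point. The pads swing forward as they close: fully open they stand 13 mm farther back than shut.
Start: joints at [-1.06, 0.385, 0.008, 0, -1.194, -0.259], TCP at [155.734, -605.265, 231.312] pointing down, gripper open.
Joint ranges: [-3.14, 3.14], [-1.21, 2.06], [-1.07, 1.41], [-3.16, 2.05], [-2.99, -0.16], [-3.1, 3.1]. Speed limits (rad/s): [2.79, 2.79, 3.14, 3.14, 3.14, 3.14].

INTERFACE

Orientations are given as a unit quaternion [x, y, z, w].
In Python, from bench import arm, vision gives the robot as it stands. The module is installed in compiled form; this text tells all that it offers.
- The arm moves only by the tool servo_tool, never from a script. Its argument "plan" is a list of rows, each a list of 7 numbers: the shift along the world's x, y, z each as a share of 300 mm, from -1 to 1, then the turn, a rotation vector about the world's x, y, z each as a share of 2 rad, from -1 to 1, then the opening, from 0 (shut) to 1 (fully open). A call has 1 to 20 rows; each row shifts and turns the commanded pose from where the row before left it; what a row does not reach is not made up. A row lasts 1/8 s, in which the tool goes at most 62.5 mm and 10.7 degrees, less where a joint would pass 70% of its speed; a pose out of reach is approached as far as the arm can. A call with a number of a shift or a turn outside -1 to 1 is refused whole. A call with a gripper value outside its range is refused whole. The fingers move at their own pace and stop on an object; the grip force is fixed at half the most. Time passes only in rows, so rows that do not move let the fingers close. It gives the time, the measured TCP pose, the force, the opening and the grip force at its end, in the units of the state.
- arm.read_state(): the state, without advancing time (a new reading comes with each control period).
- vision.get_image(name): name is "side" or "top"; returns a dict with "image" (420x560x3 uint8, red, green, blue), "z_map" (420x560 float32, mm along the optical axis (not along the pixel's ray), 0 where there is no reading), "K" (3x3 intrinsics, pixels), "world_to_cam" (4x4, takes a point from world to camera coordinates). Camera axes: x right, y down, z forward; pixel columns grow to the right and rows downward; lengths in mm; the calibration is good to about 2 mm. A picture is of the moment at which its call begins.
- arm.job_done(): hands the job in; it is judged then, once.
The state is a dict: "clock": time; "joints": joint angles; "joint_vel": joint speeds; "joint_efforts": joint torques, N m; "position": TCP position; "ee_rot": TCP orientation; "contact_force": force on the tool from outside, world axes, zero at the start; "wrist_torque": the same for the moment, N m; "gripper_width": finger opening in mm; "grasp_force": force on a finger pad.
Only numpy, scipy, OpenCV 4.12 (cv2) and the standard library are available. Lean on these libraries where they do the work, as an engineer would, in place of code of your own. Each camera call takes 0.05 s, during which the arm holds its last target. There are 200 camera calls.

TASK

Three small wooden glue presses on the strap maker's bench each have a sliding tile with a gap behind it, on the robot's side. Pick up the dark wooden spacer by its grip, lower it to the bottom of the one gap that is wide enough for it, about midway along that gap, then push it squarely against that tile until the tile is flush on the far fence, and finish while still gripping the spacer and holding the tile pressed there. Leave the other two tiles and everything else on the bench alone.

Things in the scene. Friction and masses are not known exactly. Their poses are not given: they have to be found in the camera images.
- spacer: Loose dark wooden spacer, 140 g nominal, standing upright: blade 20 (x, thickness) x 60 (y) x 46 mm high, with a grip 22 (x) x 30 (y) mm rising above the blade's middle from 46 to 92 mm height. Origin: centre of its underside; x across the thickness, z up. A half turn about z makes no difference.
- press_a: Fixed wooden glue press, 116 (x) x 120 (y) mm. Origin: centre of its underside, on the bench; z up, x from the near rail (robot side) to the far fence. From -x to +x: rail (x -55 to -37 mm), gap, sliding tile, 8 mm free travel, fence (face at x +28). Rail and fence 55 mm high, gap floor at 14 mm. Tile 28 mm thick, gap 29 mm: the spacer fits.
- press_b: Fixed wooden glue press, 116 (x) x 120 (y) mm. Origin: centre of its underside, on the bench; z up, x from the near rail (robot side) to the far fence. From -x to +x: rail (x -55 to -37 mm), gap, sliding tile, 8 mm free travel, fence (face at x +28). Rail and fence 55 mm high, gap floor at 14 mm. Tile 42 mm thick, gap 15 mm: too narrow.
- press_c: Fixed wooden glue press, 116 (x) x 120 (y) mm. Origin: centre of its underside, on the bench; z up, x from the near rail (robot side) to the far fence. From -x to +x: rail (x -55 to -37 mm), gap, sliding tile, 8 mm free travel, fence (face at x +28). Rail and fence 55 mm high, gap floor at 14 mm. Tile 45 mm thick, gap 12 mm: too narrow.
- gap_a (a point): Point on the floor of press_a's gap, midway between rail and open tile (x -22.5 mm of the press), axes as the press. In each press two steel guide rods 8 mm thick run along x, 34 mm above the bench, at y -46 and +46 mm, so the gap is clear over 84 mm of y.
- tile_a (a joint): Sliding tile of press_a, a pale wooden block 106 mm wide (y), top 56 mm above the bench, moves along the press's +x: 0 = open (as it starts), 0.008 m = flush on the fence. Springs push it back open, 3 N at 0 and 5 N at flush; at flush it meets a rigid stop.
- tile_b (a joint): Sliding tile of press_b, a pale wooden block 106 mm wide (y), top 56 mm above the bench, moves along the press's +x: 0 = open (as it starts), 0.008 m = flush on the fence. Springs push it back open, 3 N at 0 and 5 N at flush; at flush it meets a rigid stop.
- tile_c (a joint): Sliding tile of press_c, a pale wooden block 106 mm wide (y), top 56 mm above the bench, moves along the press's +x: 0 = open (as it starts), 0.008 m = flush on the fence. Springs push it back open, 3 N at 0 and 5 N at flush; at flush it meets a rigid stop.
- jar: Bystander: green glass jar with brass lid, 60 mm across, 75 mm high; origin under its centre.
- bowl: Bystander: terracotta bowl, 76 mm across, 36 mm high; origin under its centre.
- pot1: Bystander: small amber paint pot, 28 mm across, 36 mm high; origin under its centre.
- pot2: Bystander: the same kind of small paint pot; origin under its centre.
- glue: Bystander: white bottle, 60 mm across, 130 mm high, beside the presses.
- hammer: Bystander: hammer, 220 mm long, lying beyond the presses.
- die: Bystander: steel strap-cutting die, an open frame 110 x 26 x 25 mm, beyond the presses.
Mind the look-alikes: they are no part of the job. What is meant by the spacer is not orange, and is the larger of those in its own colour.

How it is judged (in metres and radians):
On the way, in this order (a step that is already met when the one before it is completed fails the run):
1. the spacer is lifted clear of the bench in the gripper (height (world z) of spacer above 0.03 m and contact force between the fingers and spacer above 1 N), for 0.2 s.
2. the spacer is down in the wide gap, its foot within 10 mm of the gap's floor (z of spacer in the frame of gap_a between -0.004 and 0.01 m and x of spacer in the frame of gap_a between -0.012 and 0.02 m and y of spacer in the frame of gap_a between -0.02 and 0.02 m), for 0.1 s.
3. the tile is pressed flush on the fence (all of step 2 and value of joint tile_a above 0.0068 m), for 0.2 s.
At the end, for the whole second after the job is handed in: Spacer in the wide gap: foot within 10 mm of its floor, within 20 mm of mid-length, square and upright within 0.17 rad, held by the fingers, bearing on the press with over 2 N; that tile within 1.2 mm of the fence; other tiles open (under 3 mm) (all of step 3 and angle between the x axis of spacer and the x axis of press_a, either way round below 0.17 rad and angle between spacer's own z axis and vertical below 0.17 rad and contact force between the fingers and spacer above 1 N and contact force between spacer and press_a above 2 N and value of joint each of tile_b, tile_c below 0.003 m); the arm keeps its last pose, push and grip.
It fails at once if a bystander is moved more than 25 mm (distance of any of jar, bowl, pot1, pot2, glue, hammer, die from where it was at the start of the episode above 0.025 m).
It fails at once if a tile whose gap is too narrow is pushed more than 4 mm (value of joint any of tile_b, tile_c above 0.004 m).
It also fails if it takes over 45 s, if anything falls off the work surface, if the arm or the gripper's body presses on something with over 40 N, if the wrist force passes 120 N, or if a joint passes its speed limit or range.

## Working session

There is one attempt and no reset: what is moved stays moved. The work goes in short steps, Python scripts to look and compute and a tool call to move; the robot and the scene stay as the last step left them, time stands still between calls to the robot, and variables do not carry over. Pictures are saved under pics/ and viewed, at most 10 in all, crops included, and the job is handed in when it is done.

Besides the shell and the picture viewer there is one more tool, called after "Call:" by a JSON object that holds its "fn" and its "kwargs". servo_tool: Moves the arm, as the interface text tells. Its arguments: {"type":"object","properties":{"plan":{"type":"array"}},"required":["plan"]}

```bash
mkdir -p pics
cat > h.py <<'E'
import numpy as np, cv2
from bench import arm, vision
def grab(n):
    d=vision.get_image(n); np.savez(f'/tmp/{n}.npz',**d); return d
def load(n): return dict(np.load(f'/tmp/{n}.npz'))
def pts(d):
    z=d['z_map'].astype(float);v,u=np.indices(z.shape);K=d['K']
    c=np.stack([(u-K[0,2])/K[0,0]*z,(v-K[1,2])/K[1,1]*z,z],-1)
    T=np.linalg.inv(d['world_to_cam']);p=c@T[:3,:3].T+T[:3,3];p[z==0]=np.nan;return p
def ray(d,uv,h):
    T=np.linalg.inv(d['world_to_cam']);uv=np.atleast_2d(uv)
    r=np.c_[uv,np.ones(len(uv))]@np.linalg.inv(d['K']).T@T[:3,:3].T
    return T[:3,3]+r*((h-T[2,3])/r[:,2])[:,None]
E
python3 - <<'E'
from h import *
for n in('top','side'):
    d=grab(n);cv2.imwrite(f'pics/{n}0.png',d['image'][:,:,::-1])
    T=np.linalg.inv(d['world_to_cam']);print(n,d['K'][0,0],T[:3,3],T[:3,2],(d['z_map']>0).mean())
print(arm.read_state())
E
```

```text
top 454.2438585976818 [ 386.83413098   56.69429262 1170.34281039] [ 0.17685039 -0.00354966 -0.98423134] 0.9961947278911565
side 413.72458137850765 [369.25668364 665.43126673 681.03049297] [ 0.23951325 -0.67465168 -0.69819662] 0.9957312925170068
{'clock': 0.1, 'joints': array([-1.06038824e+00,  3.85496244e-01,  6.74706607e-03, -3.82474937e-04,
       -1.19399962e+00, -2.58620448e-01]), 'joint_vel': array([-2.48947061e-05, -1.72744106e-03,  3.94342875e-03,  2.09742967e-03,
        4.21923101e-04, -9.71488822e-04]), 'joint_efforts': array([-7.84050098e-04, -3.93317735e+01,  1.88928992e+01,  4.19797540e+00,
       -2.63235743e-03,  1.11433286e-05]), 'position': array([ 155.59479228, -604.78491182,  230.32271757]), 'ee_rot': array([-1.25491486e-01,  9.92094200e-01,  9.71628069e-04, -2.01420952e-04]), 'contact_force': array([-0.09032677, -0.45773294, -0.30077005]), 'wrist_torque': array([-0.01985373, -0.03261313, -0.03363795]), 'grasp_force': 0.0, 'gripper_width': 85.17037012737576}
```

View pics/top0.png

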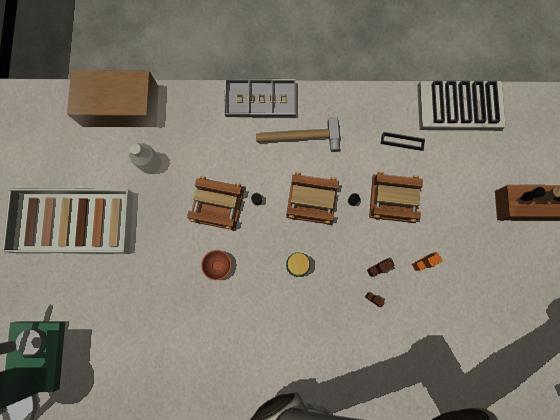

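View pics/side0.png

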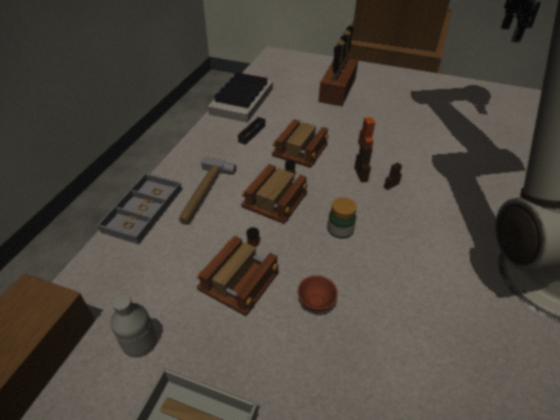

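Top view: the spacer candidates are dark at (380,267), orange at (428,262) and small dark at (375,299). The dark one at (380,267) fits, as it is not orange and is the larger of the two dark ones. The presses are at (216,203), (313,198) and (396,197), and the left one shows the wide gap on its near side. In the side view that press is at (238,273) and the spacer is at (363,160).

Run:
```python
from h import *
d=load('top');im=d['image'];P=pts(d)
a=cv2.resize(im[240:315,340:450],(770,525),interpolation=cv2.INTER_CUBIC)
cv2.imwrite('pics/c_sp.png',a[:,:,::-1])
b=cv2.resize(im[165:240,180:430],(800,240),interpolation=cv2.INTER_CUBIC)
b2=cv2.resize(im[170:240,180:255],(375,350),interpolation=cv2.INTER_CUBIC)
c=np.zeros((600,800,3),np.uint8);c[:240]=b;c[245:595,:375]=b2;cv2.imwrite('pics/c_pr.png',c[:,:,::-1])
S=load('side');Q=pts(S)
def rep(nm,q,lo,hi,box):
    m=(q[...,2]>lo)&(q[...,2]<hi)&(q[...,0]>box[0])&(q[...,0]<box[1])&(q[...,1]>box[2])&(q[...,1]<box[3])
    p=q[m]
    if len(p)<5: print(nm,len(p));return
    r=cv2.minAreaRect(p[:,:2].astype(np.float32));print(nm,len(p),p.mean(0).round(1),'zmax',np.percentile(p[:,2],[50,95]).round(1),'rect',np.round(r[0],1),np.round(r[1],1),round(r[2],1))
for uv in((380,267),(428,262),(375,299),(216,203),(313,198),(396,197)):
    c=P[uv[1],uv[0]];print(uv,c.round(1))
    R=75 if uv[1]<240 else 45
    bx=(c[0]-R,c[0]+R,c[1]-R,c[1]+R)
    for nm,q in(('top',P),('side',Q)):
        if R==75: rep(nm+' >45',q,45,70,bx); rep(nm+' all',q,8,70,bx)
        else: rep(nm+' grip',q,65,110,bx); rep(nm+' all',q,8,110,bx)
```

```text
(380, 267) [ 432.4 -172.1   93.8]
top grip 146 [ 436.  -184.1   89.3] zmax [91.1 94.9] rect [ 436.5 -186.3] [21.9 30.9] 28.4
top all 266 [ 434.1 -179.4   67.6] zmax [77.3 94.3] rect [ 436.6 -186.3] [21.9 60.7] 28.4
side grip 183 [ 435.8 -181.6   82.8] zmax [84.9 92.5] rect [ 436.2 -186.6] [23.1 32.1] 28.1
side all 487 [ 435.  -177.4   53.8] zmax [50.  91.9] rect [ 436.  -186.4] [23.2 63.2] 28.7
(428, 262) [ 444.9 -288.3   85.8]
top grip 160 [ 450.3 -299.5   88.1] zmax [90.7 94.2] rect [ 450.9 -302.1] [22.1 31.1] 28.6
top all 304 [ 448.1 -293.5   64.8] zmax [70.9 93.9] rect [ 450.7 -301.8] [22.1 61.1] 28.6
side grip 153 [ 450.2 -297.4   82.8] zmax [85.6 92.6] rect [ 450.1 -302.6] [23.2 33.7] 29.1
side all 333 [ 451.1 -296.8   61.7] zmax [62.  92.2] rect [ 450.6 -303.4] [23.4 63.6] 29.4
(375, 299) [ 357.8 -164.1   63.1]
top grip 46 [ 356.4 -170.9   67.2] zmax [67.3 69.2] rect [ 356.1 -170.2] [21. 15.] 56.2
top all 144 [ 357.5 -166.1   47.9] zmax [51.4 68.8] rect [ 359.1 -161.8] [59.1 24.9] 72.3
side grip 30 [ 355.5 -171.    66.5] zmax [66.4 67.8] rect [ 356.6 -171.4] [22.8 16. ] 50.0
s
[... 566 characters left out ...]
1 -17.3] [115.8 104.2] 81.6
top all 2075 [605.3 -15.7  46.8] zmax [53.8 58.1] rect [610.9 -17.6] [119.8 119.2] 81.6
side >45 1406 [607.8 -12.9  53.8] zmax [54.5 56.9] rect [608.4 -17.9] [117.9 104.4] 82.1
side all 2381 [604.2  -1.7  42.7] zmax [51.8 56.5] rect [610.6 -17.4] [120.3 119.3] 81.3
(396, 197) [ 607.4 -225.5   58.3]
top >45 1492 [ 612.8 -231.    54.8] zmax [55.  58.6] rect [ 611.7 -231.6] [116.3 103.7] 83.7
top all 2184 [ 609.4 -226.5   45.5] zmax [53.5 58.2] rect [ 614.8 -231. ] [119.  120.1] 83.7
side >45 913 [ 612.4 -226.3   53.7] zmax [54.4 56.7] rect [ 611.7 -233.4] [121.1 104.6] 84.2
side all 1698 [ 608.6 -213.6   41.1] zmax [47.8 56.3] rect [ 614.3 -232. ] [123.5 119.2] 83.6
```

View pics/c_sp.png

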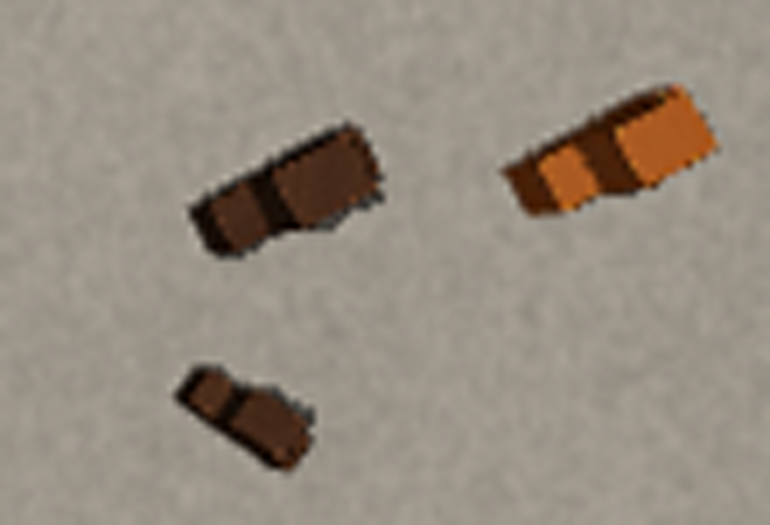

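View pics/c_pr.png

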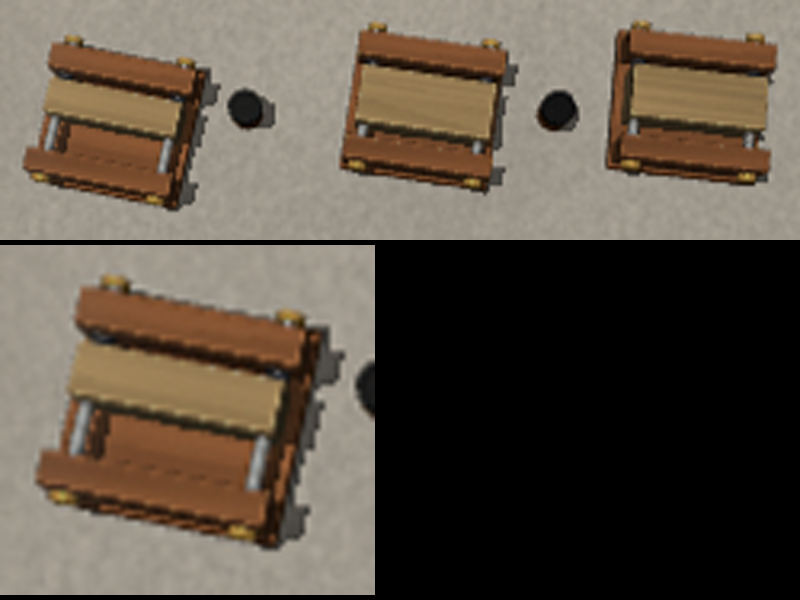

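The crop confirms it: the larger dark piece is the spacer, at (436,-186) with yaw 28.4° and top at 92 mm in both views. The left press has the wide gap. I'll move above the spacer and refine the press geometry.

Call:
{"fn": "servo_tool", "kwargs": {"plan": [[0.078,0.1162,0,0,0,0.0756,1],[0.078,0.1162,0,0,0,0.0756,1],[0.078,0.1162,0,0,0,0.0756,1],[0.078,0.1162,0,0,0,0.0756,1],[0.078,0.1162,0,0,0,0.0756,1],[0.078,0.1162,0,0,0,0.0756,1],[0.078,0.1162,0,0,0,0.0756,1],[0.078,0.1162,0,0,0,0.0756,1],[0.078,0.1162,0,0,0,0.0756,1],[0.078,0.1162,0,0,0,0.0756,1],[0.078,0.1162,0,0,0,0.0756,1],[0.078,0.1162,0,0,0,0.0756,1],[0,0,0,0,0,0,1],[0,0,0,0,0,0,1]]}}

```text
clock: 1.85
position: [436.1, -186.8, 231.0]
ee_rot: [0.859, -0.512, -0.0, 0.0]
contact_force: [0.6, -0.6, -1.2]
gripper_width: 85.8
grasp_force: 0.0
```

```bash
cat >> h.py <<'E'
from scipy.spatial.transform import Rotation as R
def st():
    s=arm.read_state();M=R.from_quat(s['ee_rot']).as_matrix()
    print('t',s['clock'],'p',s['position'].round(1),'yaw y',np.degrees(np.arctan2(M[1,1],M[0,1])).round(2),'z',M[:,2].round(3),'w',round(s['gripper_width'],1),'g',round(s['grasp_force'],1),'F',s['contact_force'].round(1),'T',s['wrist_torque'].round(2),'j',s['joints'].round(2));return s
E
python3 - <<'E'
from h import *
st()
a=np.radians(-11.6);ex=np.array([np.cos(a),np.sin(a)]);ey=np.array([-ex[1],ex[0]])
o=np.array([596.9,228.9])
for n in('top','side'):
    d=load(n);q=pts(d);im=d['image'].astype(int)
    u=(q[...,:2]-o)@ex;v=(q[...,:2]-o)@ey;z=q[...,2]
    near=(abs(u)<75)&(abs(v)<75)
    sat=im[...,0]/np.maximum(im[...,2],1)
    for lo,hi in((-40,-20),(-10,10),(20,40)):
        m=near&(v>lo)&(v<hi);h=np.arange(-70,72,4)
        print(n,lo,[(int(b),int(np.median(z[m&(u>=b)&(u<b+4)]).round()),round(float(np.median(sat[m&(u>=b)&(u<b+4)])),1)) for b in h if (m&(u>=b)&(u<b+4)).sum()>3])
    tile=near&(z>50)&(z<62)&(sat<2.0);r=near&(z>50)&(z<62)&(sat>=2.0)
    for nm,m in(('tile',tile),('rail',r&(u<-20)),('fence',r&(u>10))):
        rc=cv2.minAreaRect(np.c_[q[m][:,:2]].astype(np.float32));print(nm,m.sum(),'u',np.percentile(u[m],[1,5,95,99]).round(1),'v',np.percentile(v[m],[1,99]).round(1),np.round(rc[1],1),round(rc[2],2))
E
```

```text
t 1.85 p [ 436.1 -186.8  231. ] yaw y -151.63 z [-0.001  0.    -1.   ] w 85.8 g 0.0 F [ 0.6 -0.6 -1.2] T [ 0.    0.05 -0.  ] j [-0.06  0.13 -0.35 -0.   -1.1   0.56]
top -40 [(-70, 2, 1.1), (-66, -1, 1.1), (-62, 0, 1.1), (-58, 6, 2.7), (-54, 46, 2.7), (-50, 55, 2.7), (-46, 54, 2.7), (-42, 54, 2.7), (-38, 55, 2.7), (-30, 13, 2.7), (-26, 14, 2.7), (-22, 14, 2.7), (-18, 13, 2.6), (-14, 14, 2.7), (-10, 23, 2.0), (-6, 55, 1.8), (-2, 56, 1.8), (2, 56, 1.8), (6, 56, 1.8), (10, 56, 1.8), (14, 54, 1.8), (18, 55, 1.8), (26, 37, 2.8), (30, 54, 2.6), (34, 54, 2.7), (38, 54, 2.7), (42, 55, 2.7), (46, 54, 2.6), (58, 12, 1.4), (62, 1, 1.1), (66, 0, 1.1), (70, -1, 1.1)]
top -10 [(-70, 0, 1.1), (-66, 0, 1.1), (-62, -1, 1.1), (-58, 9, 2.9), (-54, 48, 2.7), (-50, 55, 2.7), (-46, 56, 2.6), (-42, 56, 2.7), (-38, 55, 2.6), (-30, 14, 2.7), (-26, 14, 2.6), (-22, 14, 2.7), (-18, 13, 2.6), (-14, 13, 2.6), (-10, 22, 1.9), (-6, 55, 1.8), (-2, 55, 1.8), (2, 55, 1.8), (6, 55, 1.8), (10, 54, 1.8), (14, 56, 1.8), (18, 54, 1.8), (26, 38, 2.8), (30, 54, 2.6), (34, 55, 2.6), (38, 53, 2.6), (42, 54, 2.7), (46, 56, 2.6),
[... 1434 characters left out ...]
0), (26, 48, 2.2), (30, 54, 2.7), (34, 54, 3.0), (38, 55, 3.0), (42, 54, 2.9), (46, 54, 2.2)]
side 20 [(-70, -1, 1.2), (-66, 0, 1.2), (-62, 0, 1.2), (-58, 9, 1.5), (-54, 41, 2.5), (-50, 54, 2.9), (-46, 55, 2.9), (-42, 54, 2.9), (-38, 54, 3.0), (-18, 14, 2.5), (-14, 13, 3.0), (-10, 37, 1.9), (-6, 55, 2.0), (-2, 55, 2.1), (2, 55, 2.1), (6, 55, 2.1), (10, 56, 2.1), (14, 56, 2.1), (18, 55, 2.1), (26, 47, 2.1), (30, 54, 2.7), (34, 54, 2.9), (38, 54, 2.9), (42, 54, 2.9), (46, 54, 2.1)]
tile 131 u [-52.6 -47.2  49.5  49.8] v [-59.9  54. ] [117.1 102.8] 74.28
rail 513 u [-54.  -53.3 -36.8 -35.6] v [-54.4  56. ] [113.2  20. ] 78.66
fence 752 u [10.4 11.6 47.2 48.5] v [-54.4  56.8] [113.5  39.7] 78.97
```

Call:
{"fn": "servo_tool", "kwargs": {"plan": [[0.001,0.001,-0.15,0,0,0,1],[0,0,-0.15,0,0,0,1],[0,0,-0.15,0,0,0,1],[0,0,-0.1,0,0,0,1],[0,0,-0.043,0,0,0,1],[0,0,0,0,0,0,1],[0,0,0,0,0,0,0],[0,0,0,0,0,0,0],[0,0,0,0,0,0,0],[0,0,0,0,0,0,0],[0,0,0,0,0,0,0],[0,0,0,0,0,0,0],[0,0,0,0,0,0,0],[0,0,0,0,0,0,0]]}}

```text
clock: 3.6
position: [437.4, -186.7, 54.1]
ee_rot: [0.859, -0.512, 0.001, -0.0]
contact_force: [-0.6, 0.1, 5.9]
gripper_width: 21.4
grasp_force: 59.3
```

```bash
python3 -c "
from h import *
st()"
```

```text
t 3.6 p [ 437.4 -186.7   54.1] yaw y -151.59 z [ 0.001 -0.    -1.   ] w 21.4 g 59.3 F [-0.6  0.1  5.9] T [0.22 0.24 0.01] j [-0.06  0.35 -0.58  0.   -0.64  0.56]
```

Call:
{"fn": "servo_tool", "kwargs": {"plan": [[0,0,0.08,0,0,0,0],[0,0,0.13,0,0,0,0],[0,0,0.14,0,0,0,0],[0,0,0.13,0,0,0,0],[0,0,0,0,0,0,0],[0,0,0,0,0,0,0]]}}

```text
clock: 4.35
position: [435.8, -186.3, 196.2]
ee_rot: [0.859, -0.512, -0.001, 0.0]
contact_force: [-0.3, -0.4, -2.7]
gripper_width: 21.7
grasp_force: 59.0
```

Call:
{"fn": "servo_tool", "kwargs": {"plan": [[0.0384,0.1166,0,0,0,-0.0289,0],[0.0384,0.1166,0,0,0,-0.0289,0],[0.0384,0.1166,0,0,0,-0.0289,0],[0.0384,0.1166,0,0,0,-0.0289,0],[0.0384,0.1166,0,0,0,-0.0289,0],[0.0384,0.1166,0,0,0,-0.0289,0],[0.0384,0.1166,0,0,0,-0.0289,0],[0.0384,0.1166,0,0,0,-0.0289,0],[0.0384,0.1166,0,0,0,-0.0289,0],[0.0384,0.1166,0,0,0,-0.0289,0],[0.0384,0.1166,0,0,0,-0.0289,0],[0.0384,0.1166,0,0,0,-0.0289,0],[0,0,0,0,0,0,0],[0,0,0,0,0,0,0],[0,0,0,0,0,0,0]]}}

```text
clock: 6.22
position: [574.5, 232.0, 196.7]
ee_rot: [-0.633, 0.774, 0.0, -0.001]
contact_force: [1.3, -0.3, -0.8]
gripper_width: 21.3
grasp_force: 59.0
```

Run:
```python
from h import *
st()
d=grab('side');d2=grab('top');a=d['image'][120:330,140:420]
cv2.imwrite('pics/side1.png',cv2.resize(a,(800,600),interpolation=cv2.INTER_CUBIC)[:,:,::-1])
im=cv2.GaussianBlur(d['image'],(3,3),0).astype(int);Q=pts(d)
m=(im.max(2)<110)&(im[...,0]>1.3*im[...,2])&(Q[...,2]>70)&(Q[...,2]<260)&(abs(Q[...,0]-576)<60)&(abs(Q[...,1]-233)<60)
p=Q[m];print(len(p),np.nanpercentile(p,[1,50,99],axis=0).round(1))
for lo in range(70,260,12):
    k=p[(p[:,2]>=lo)&(p[:,2]<lo+12)]
    if len(k)>5: r=cv2.minAreaRect(k[:,:2].astype(np.float32));print(lo,len(k),np.round(r[0],1),np.round(r[1],1),round(r[2],1))
```

```text
t 6.225 p [574.5 232.  196.7] yaw y 168.61 z [-0.001 -0.001 -1.   ] w 21.3 g 59.0 F [ 1.3 -0.3 -0.8] T [ 0.04 -0.02 -0.04] j [ 0.64  0.4  -0.06 -0.   -1.12 -0.84]
1039 [[532.3 207.8 143.9]
 [570.  244.8 187.5]
 [588.5 261.5 256.8]]
142 121 [565.7 236.3] [60.9 18.3] 60.5
154 136 [565.8 235.7] [60.8 18.6] 60.3
166 134 [566.  237.1] [58.4 17.4] 60.7
178 194 [572.  230.9] [61.6 20.1] 74.5
190 66 [572.2 243.7] [29.   8.4] 7.8
202 76 [568.1 240.7] [41.  13.8] 12.5
214 77 [567.9 240.2] [41.3 13.7] 13.2
226 159 [574.8 238.9] [21.2 38.7] 53.1
238 37 [558.5 235.4] [23.4 54.8] 76.7
250 38 [574.2 230.7] [24.4 99.6] 77.4
```

View pics/side1.png

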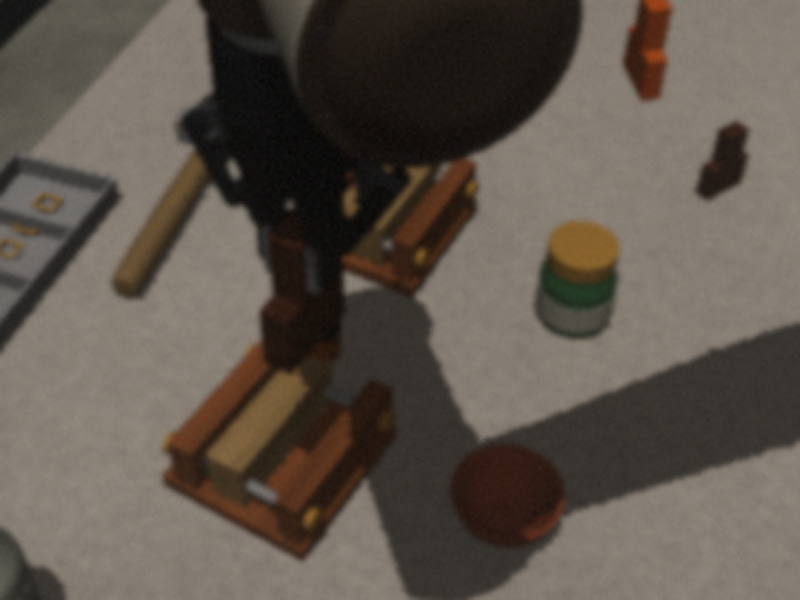

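The spacer hangs upright over the gap, square with the press. Its foot is at z≈143. I'll measure its exact offset from the TCP in the press axes.

Run:
```python
from h import *
d=load('side');Q=pts(d)
a=np.radians(-11.35);ex=np.array([np.cos(a),np.sin(a)]);ey=np.array([-ex[1],ex[0]])
o=np.array([597.9,228.7]);t=np.array([574.5,232.])
print('tcp in press',(t-o)@ex,(t-o)@ey)
u=(Q[...,:2]-o)@ex;v=(Q[...,:2]-o)@ey;z=Q[...,2]
m=(abs(u+22)<40)&(abs(v)<50)&(z>140)&(z<184)
U,V,Z=u[m],v[m],z[m];print(m.sum(),'u',np.percentile(U,[1,5,50,95,99]).round(1),'v',np.percentile(V,[1,5,50,95,99]).round(1),'z',Z.min())
for lo in range(-36,36,6):
    k=(V>=lo)&(V<lo+6)
    if k.sum()>4: print('v',lo,k.sum(),np.percentile(U[k],[10,50,90]).round(1))
for lo in range(-40,0,3):
    k=(U>=lo)&(U<lo+3)
    if k.sum()>4: print('u',lo,k.sum(),np.percentile(V[k],[10,50,90]).round(1))
k=V<20;f=np.polyfit(Z[k],U[k],1);f2=np.polyfit(V[k],U[k],1);print('tilt dU/dZ',f,'dU/dV',f2)
```

```text
tcp in press -23.591818980793427 -1.3696996668884038
484 u [-34.8 -34.5 -33.6 -17.4 -14.7] v [-31.5 -28.   11.9  27.2  27.7] z 141.93714192082177
v -36 17 [-34.3 -33.9 -33.4]
v -30 30 [-34.4 -33.8 -33.1]
v -24 29 [-34.6 -33.9 -33. ]
v -18 32 [-34.2 -33.8 -33.3]
v -12 28 [-34.6 -33.9 -33.2]
v -6 38 [-34.4 -33.8 -33.1]
v 0 35 [-34.7 -34.  -33.5]
v 6 35 [-34.5 -34.  -33.2]
v 12 36 [-34.1 -33.6 -33.1]
v 18 35 [-34.3 -33.8 -32.9]
v 24 169 [-33.3 -24.9 -16.3]
u -37 123 [-23.9   1.   20.9]
u -34 231 [-27.6  -0.1  25.7]
u -31 21 [25.9 26.3 27.3]
u -28 24 [25.4 26.6 27.5]
u -25 23 [25.7 26.4 27.2]
u -22 24 [25.6 26.5 27.4]
u -19 23 [25.9 26.5 27.2]
u -16 15 [25.6 26.4 26.9]
tilt dU/dZ [ 4.66065176e-03 -3.46068192e+01] dU/dV [-8.99826971e-04 -3.38498106e+01]
```

Call:
{"fn": "servo_tool", "kwargs": {"plan": [[0.006,0.009,-0.1,0,0,0,0],[0,0,-0.1,0,0,0,0],[0,0,-0.06,0,0,0,0],[0,0,0,0,0,0,0],[0,0,0,0,0,0,0]]}}

```text
clock: 6.95
position: [577.6, 235.9, 120.7]
ee_rot: [-0.634, 0.774, -0.0, 0.001]
contact_force: [0.6, -0.1, -1.5]
gripper_width: 21.3
grasp_force: 59.0
```

Run:
```python
from h import *
s=st()
a=np.radians(-11.35);ex=np.array([np.cos(a),np.sin(a)]);ey=np.array([-ex[1],ex[0]]);o=np.array([597.9,228.7])
t=s['position'][:2];print('tcp in press',(t-o)@ex,(t-o)@ey)
d=grab('side');Q=pts(d);u=(Q[...,:2]-o)@ex;v=(Q[...,:2]-o)@ey;z=Q[...,2]
m=(abs(u+22)<20)&(abs(v)<20)&(z>68)&(z<100);print('face u',np.median(u[m]),'end v',np.median(v[(abs(u+22)<7)&(abs(v-28)<8)&(z>68)&(z<100)]))
m=(u>-60)&(u<-30)&(abs(v)<45)&(z>52)&(z<58);print('rail u',np.percentile(u[m],[2,98]))
m=(u>-16)&(u<24)&(v>25)&(v<52)&(z>54)&(z<58);print('tile u',np.percentile(u[m],[2,98]))
for n in ():pass
```

```text
t 6.95 p [577.6 235.9 120.7] yaw y 168.64 z [ 0.002  0.001 -1.   ] w 21.3 g 59.0 F [ 0.6 -0.1 -1.5] T [ 0.07  0.04 -0.03] j [ 0.65  0.48 -0.14  0.   -0.95 -0.85]
tcp in press -21.33490639644856 3.0103807115496704
face u -31.618736191017234 end v 30.972614355968563
rail u [-54.3208867  -36.91253127]
tile u [-7.28019212 19.44629008]
```

Call:
{"fn": "servo_tool", "kwargs": {"plan": [[0,0,-0.04,0,0,0,0],[0,0,-0.04,0,0,0,0],[0,0,-0.04,0,0,0,0],[0,0,-0.03,0,0,0,0],[0,0,-0.015,0,0,0,0],[0,0,0,0,0,0,0],[0,0,0,0,0,0,0],[0,0,0,0,0,0,0]]}}

```text
clock: 8.0
position: [577.1, 236.0, 70.4]
ee_rot: [-0.634, 0.774, -0.0, 0.0]
contact_force: [-0.1, 1.2, -0.8]
gripper_width: 21.6
grasp_force: 59.0
```

```bash
python3 -c "
from h import *
st()"
```

```text
t 8.0 p [577.1 236.   70.4] yaw y 168.65 z [ 0.001  0.001 -1.   ] w 21.6 g 59.0 F [-0.1  1.2 -0.8] T [-0.03  0.04 -0.04] j [ 0.65  0.53 -0.19  0.   -0.85 -0.85]
```

Call:
{"fn": "servo_tool", "kwargs": {"plan": [[0.01,-0.002,0,0,0,0,0],[0.01,-0.002,0,0,0,0,0],[0.01,-0.002,0,0,0,0,0],[0,0,0,0,0,0,0],[0,0,0,0,0,0,0]]}}

```text
clock: 8.62
position: [585.5, 234.0, 69.8]
ee_rot: [-0.634, 0.774, 0.0, -0.0]
contact_force: [-3.1, 1.0, -0.1]
gripper_width: 21.5
grasp_force: 59.2
```

Call:
{"fn": "servo_tool", "kwargs": {"plan": [[0.007,-0.0014,0,0,0,0,0],[0,0,0,0,0,0,0],[0,0,0,0,0,0,0]]}}

```text
clock: 9.0
position: [587.8, 233.5, 69.8]
ee_rot: [-0.634, 0.774, 0.0, -0.0]
contact_force: [-4.4, 1.8, 0.3]
gripper_width: 21.5
grasp_force: 59.2
```

```bash
python3 -c "
from h import *
st()"
```

```text
t 9.0 p [587.8 233.5  69.8] yaw y 168.64 z [-0. -0. -1.] w 21.5 g 59.2 F [-4.4  1.8  0.3] T [0.5  1.26 0.07] j [ 0.63  0.55 -0.17 -0.   -0.86 -0.83]
```

Call:
{"fn": "servo_tool", "kwargs": {"plan": [[0.005,-0.001,0,0,0,0,0],[0,0,0,0,0,0,0],[0,0,0,0,0,0,0]]}}

```text
clock: 9.38
position: [589.3, 233.2, 69.8]
ee_rot: [-0.634, 0.774, 0.0, -0.0]
contact_force: [-4.4, 2.2, -0.2]
gripper_width: 21.5
grasp_force: 59.1
```

Call:
{"fn": "servo_tool", "kwargs": {"plan": [[0.003,-0.0006,0,0,0,0,0],[0,0,0,0,0,0,0],[0,0,0,0,0,0,0]]}}

```text
clock: 9.75
position: [590.0, 233.1, 69.8]
ee_rot: [-0.634, 0.774, 0.0, -0.0]
contact_force: [-6.1, 1.5, 0.6]
gripper_width: 21.5
grasp_force: 59.3
```

```bash
python3 -c "
from h import *
st()"
```

```text
t 9.75 p [590.  233.1  69.8] yaw y 168.64 z [-0.001 -0.    -1.   ] w 21.5 g 59.3 F [-6.1  1.5  0.6] T [0.59 1.61 0.1 ] j [ 0.63  0.55 -0.16 -0.   -0.86 -0.83]
```

Force is starting to rise, so I'll press a little further to reach the stop.

Call:
{"fn": "servo_tool", "kwargs": {"plan": [[0.003,-0.0006,0,0,0,0,0],[0,0,0,0,0,0,0],[0,0,0,0,0,0,0]]}}

```text
clock: 10.12
position: [590.1, 233.0, 69.8]
ee_rot: [-0.634, 0.774, 0.001, -0.001]
contact_force: [-7.3, 3.3, 1.5]
gripper_width: 21.4
grasp_force: 59.5
```

Call:
{"fn": "servo_tool", "kwargs": {"plan": [[0.003,-0.0006,0,0,0,0,0],[0,0,0,0,0,0,0],[0,0,0,0,0,0,0]]}}

```text
clock: 10.5
position: [590.2, 233.0, 69.8]
ee_rot: [-0.634, 0.774, 0.001, -0.002]
contact_force: [-10.0, 3.9, 3.5]
gripper_width: 21.7
grasp_force: 59.7
```

Run:
```python
from h import *
s=st()
a=np.radians(-11.35);ex=np.array([np.cos(a),np.sin(a)]);ey=np.array([-ex[1],ex[0]]);o=np.array([597.9,228.7])
d=grab('side');Q=pts(d);u=(Q[...,:2]-o)@ex;v=(Q[...,:2]-o)@ey;z=Q[...,2]
for b in range(-60,52,4):
    m=(u>=b)&(u<b+4)&(v>34)&(v<50)
    if m.sum()>3: print(b,m.sum(),np.percentile(z[m],[10,50,90]).round(0),end=' ')
m=(u<0)&(u>-35)&(abs(v)<28)&(z>44)&(z<61)
m=(u>-14)&(u<26)&(v>32)&(v<52)&(z>54.5)&(z<58);print('tile u',np.percentile(u[m],[2,98]))
cv2.imwrite('pics/side2.png',cv2.resize(d['image'][200:330,170:310],(800,600),interpolation=cv2.INTER_CUBIC)[:,:,::-1])
```

```text
t 10.5 p [590.2 233.   69.8] yaw y 168.64 z [-0.004 -0.    -1.   ] w 21.7 g 59.7 F [-10.    3.9   3.5] T [1.24 3.05 0.11] j [ 0.63  0.55 -0.16 -0.   -0.87 -0.83]
-60 84 [ -1.  34. 407.] -56 76 [ 14.  49. 407.] -52 47 [ 54. 406. 407.] -48 39 [ 54. 406. 407.] -44 45 [ 53. 405. 407.] -40 39 [ 54. 405. 407.] -36 38 [404. 406. 413.] -32 65 [402. 409. 417.] -28 78 [ 36. 407. 419.] -24 91 [ 14. 404. 418.] -20 89 [ 14. 405. 419.] -16 88 [ 34. 407. 420.] -12 107 [ 15. 401. 419.] -8 118 [ 28. 395. 420.] -4 151 [ 36. 381. 419.] 0 205 [ 36. 260. 414.] 4 164 [201. 329. 414.] 8 147 [ 57. 336. 415.] 12 101 [ 56. 343. 409.] 16 69 [ 55. 348. 409.] 20 19 [ 55.  56. 110.] 24 13 [53. 55. 56.] 28 13 [54. 55. 56.] 32 13 [54. 54. 56.] 36 16 [53. 54. 55.] 40 14 [52. 54. 56.] 44 15 [53. 54. 55.] tile u [ 0.69399535 25.56212983]
```

View pics/side2.png

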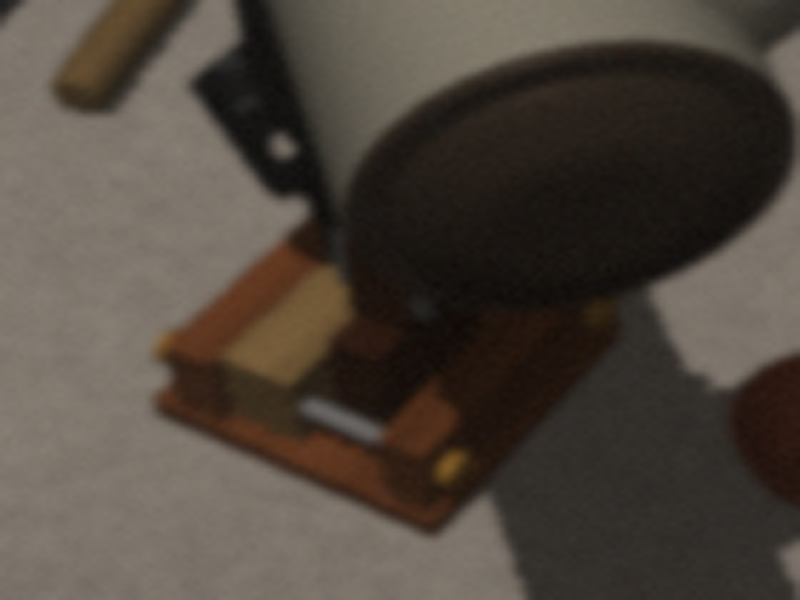

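The tile sits flush on the fence with no gap visible. The push is about 10.7 N, the TCP has stopped advancing, and the spacer is square. Handing in.

```bash
python3 -c "
from h import *
print(arm.job_done());st()"
```

```text
the job is handed in; nothing more can be done
None
the job is handed in; nothing more can be done
```

I handed the job in with the spacer still gripped at the bottom of press_a's gap, near mid-length, holding the tile flush on the fence with about 10 N; no verdict came back.

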